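# Switch on the paint-jar roller under its hinged guard

### The arm

A 6-joint arm with a two-finger parallel gripper is mounted at the origin on the work surface. World frame = base frame: x ahead of the robot, y to its left, z up, the work surface at z = 0. Lengths are in mm, angles in rad, forces in N, time in s.
With the tool pointing down it reaches from about 275 to 1000 mm from the base axis. Payload 8.4 kg.
Tool frame: the origin (TCP) lies on the centre line of the jaws, within the pads' length; the fingertips stand r.tip_reach ahead of it and the grasp point (between the pads) lies 11 mm behind it (r.tip_reach is the distance from the TCP to the fingertips, in mm); z points along the fingers, y is the line along which they close (so a half turn about z gives the same grasp; the last joint's range is limited). The gripper opens to 85 mm and grips with 20 to 120 N. Pads are 22 mm wide; open, the fingers measure 114 mm over their backs; the gripper's body (76 mm by 85 mm) begins 54 mm behind the grasp point. The pads swing forward as they close: fully open they stand 13 mm farther back than shut.
Start: joints at [1.196, 0.353, 1.633, -0, 1.155, -0.002], TCP at [227.639, 582.073, 239.281] pointing down, gripper open.
Joint ranges: [-2.63, 2.63], [-0.92, 2.1], [0.06, 2.66], [-1.3, 4.44], [0, 2.69], [-3.02, 3.02]. Speed limits (rad/s): [2.22, 2.22, 2.79, 3.14, 3.14, 3.14].

### API

Orientations are given as [roll, pitch, yaw] about the fixed x, y, z axes, in that order (R = Rz(yaw) Ry(pitch) Rx(roll)).
In Python, from rig import r gives the robot as it stands.
- The arm moves only by the tool carry_out, never from a script. Its argument "targets" is a list of rows, each an object with "dp": the shift along the tool's x, y, z in mm, a list of three; "yaw": the turn about the tool's z in degrees. A call has 1 to 12 rows; each row is the pose to reach, as a shift and turn from the pose commanded when the call began, along the tool's axes at that moment; what a row does not reach only later rows make up. A row lasts 1/8 s, in which the tool goes at most 62.5 mm and 10.7 degrees, less where a joint would pass 70% of its speed; a pose out of reach is approached as far as the arm can. A call with a gripper value outside its range is refused whole. "fingers" is the opening, from -1 (shut) to 1 (fully open), so that 0 is half open, set as the call begins (left out, the last holds). The fingers move at their own pace and stop on an object; "grip_force" is the grip in N (left out, the last holds). Time passes only in rows, so rows that repeat a pose let the fingers close. It gives the time, the measured TCP pose, the force, the opening and the grip force at its end, in the units of the state.
- r.sense(): the state, without advancing time (a new reading comes with each control period).
- r.grab_frame(name): name is "scene" or "top" or "wrist"; returns the picture (384x512x3 uint8, red, green, blue); there is no depth.
- r.get_calibration(name): a dict with "fx", "fy", "cx", "cy" (pixels), "rvec" (rotation vector, rad) and "tvec" (3), from world to camera coordinates, as OpenCV has them. Camera axes: x right, y down, z forward; pixel columns grow to the right and rows downward; lengths in mm; the calibration is good to about 2 mm. A picture is of the moment at which its call begins: read the wrist's pose just before it. get_calibration takes no time and is no camera call; for the wrist camera it gives the pose at the moment of the call.
- r.sign_off(): hands the job in; it is judged then, once.
The state is a dict: "clock": time; "qpos": joint angles; "qvel": joint speeds; "joint_efforts": joint torques, N m; "eef_pos": TCP position; "tcp_rot": TCP orientation; "contact_force": force on the tool from outside, world axes, zero at the start; "wrist_torque": the same for the moment, N m; "opening": opening from 0.0 (shut) to 1.0 (fully open); "grasp_force": force on a finger pad.
Only numpy, scipy, OpenCV 4.12 (cv2) and the standard library are available. Lean on these libraries where they do the work, as an engineer would, in place of code of your own. Each camera call takes 0.05 s, during which the arm holds its last target. There are 200 camera calls.

### The job

Start the jar roller: with a fingertip, lift the red hinged guard over its switch right back until it stays up, flip the toggle underneath from the white dot all the way over to the green dot, then tip the guard so that it drops shut again. Only push lightly, pinching and picking up nothing: leave the jar on the rollers, the white jar, the violet bottle and the palette knife as they lie.

Things in the scene. Friction and masses are not known exactly. Their poses are not given: they have to be found in the camera images.
- mill: Grey bench jar roller, fixed to the counter. Motor housing 200 (x) x 130 (y) x 95 mm high; origin: centre of the housing's underside, x to the machine's rear, y along the rollers, z up. A 24 mm high tray with two black rollers (34 mm diameter, axes 72 mm up, at x = -25 and +55 mm) runs from the housing to y = 405 mm. The switch is on the housing's top, by its end face at y = -65 mm.
- switch_center (a point): Point on the housing's top, below the toggle, 95 mm up, at x -35, y -23 mm of mill. Its own x axis (here: 'ahead') is level, along mill's y, the way the toggle is flipped; z is up. Housing's end face: 42 mm before it. White (off) dot 26 mm before, green (on) dot 26 mm ahead. Fixed upright cheeks, 37 mm high, 66 mm clear between, at its y = +-34.5 mm, from 15 mm before to 55 mm ahead.
- toggle (a joint): Angle of the toggle, rad: 0 = off, leaning 0.35 rad back over the white dot; 0.70 = on, leaning 0.35 rad ahead over the green dot. It snaps: past its centre (0.35) by about 0.1 rad it falls on to the far end by itself; about 0.7 N at the tip moves it.
- toggle_tip (a point): Rounded end of the steel toggle bat (bat 9 to 10 mm thick), 34 mm from its pivot; the pivot lies 8 mm above switch_center. Off, the tip is 12 mm before and 40 mm above switch_center; on, 12 mm ahead.
- guard (a joint): Opening angle of the red guard, rad: 0 = shut, 2.0 = laid back on its stop, past upright, where it stays by its own weight (80 g, easy hinge, no spring). Let go below about 1.5 rad it drops shut in half a second or so; beyond about 1.75 rad it falls back to the stop.
- guard_hinge (a point): Middle of the guard's hinge axis, level, across the throw (along the y axis of switch_center): 50 mm ahead of and 48 mm above switch_center. The 3 mm thick guard is 76 mm wide; shut, its flat top (underside 48 mm above the housing's top) runs 76 mm back from the hinge over the toggle, then slopes down 17 mm to the finger tab.
- guard_tab (a point): Middle of the free edge, underside, of the guard's finger tab: shut, 57 mm before and 30 mm above switch_center, so that the 16 mm deep, 76 mm wide, level tab juts out 15 mm beyond the housing's end face with nothing below it down to the counter.
- roller_jar: Loose blue paint jar with a paper label and black lid, 68 mm diameter, 95 mm long, lying along y on the two rollers; origin near its centre.
- gesso_jar: Loose white jar, 64 mm diameter, 85 mm high, standing on the counter in front of the housing; origin at the centre of its underside.
- violet_bottle: Loose violet bottle with black cap, 48 mm diameter, 110 mm high, standing on the counter in front of the rollers; origin at the centre of its underside.
- palette_knife: Loose palette knife, 200 mm long, wooden handle, lying on the counter in front of the rollers; origin under its middle.

How it is judged (in metres and radians):
On the way, in this order (a step that is already met when the one before it is completed fails the run):
1. the guard is laid back past upright (more than 1.7 rad) with the toggle still off (value of joint guard above 1.7 rad and value of joint toggle below 0.2 rad), for 0.1 s.
2. the toggle is flipped to on while the guard is up (more than 1.0 rad) (value of joint toggle above 0.6 rad and value of joint guard above 1 rad), for 0.1 s.
3. the guard has dropped shut over the switched-on toggle (value of joint guard below 0.06 rad and value of joint toggle above 0.6 rad), for 0.2 s.
At the end, for the whole second after the job is handed in: Toggle fully on (joint above 0.6 of 0.70 rad), guard shut and at rest (below 0.06 rad), and the two jars, the bottle and the knife within 20 mm of where they were (all of step 3 and velocity of joint guard below 0.1 rad/s and distance of each of roller_jar, gesso_jar, violet_bottle, palette_knife from where it was at the start of the episode below 0.02 m); the robot touches nothing.
It fails at once if the toggle is moved while the guard is down (reached round the guard) (value of joint toggle between 0.2 and 0.5 rad and value of joint guard below 0.15 rad).
It fails at once if the guard or the toggle is pinched or forced (fingers on it with over 30 N) (contact force between the fingers and guard above 30 N or contact force between the fingers and toggle above 30 N).
It fails at once if a jar, the bottle or the knife is pushed away, knocked over or picked up (moved more than 20 mm) (distance of any of roller_jar, gesso_jar, violet_bottle, palette_knife from where it was at the start of the episode above 0.02 m or angle between any of gesso_jar, violet_bottle's own z axis and vertical above 0.5 rad).
It also fails if it takes over 48 s, if anything falls off the work surface, if the arm or the gripper's body presses on something with over 40 N, if the wrist force passes 120 N, or if a joint passes its speed limit or range.

## Working session

There is one attempt and no reset: what is moved stays moved. The work goes in short steps, Python scripts to look and compute and a tool call to move; the robot and the scene stay as the last step left them, time stands still between calls to the robot, and variables do not carry over. Pictures are saved under pics/ and viewed, at most 10 in all, crops included, and the job is handed in when it is done.

Besides the shell and the picture viewer there is one more tool, called after "Call:" as name(argument=value, ...), one argument or row to a line, values as JSON. carry_out: Moves the arm, as the interface text tells. Its arguments: {"type":"object","properties":{"targets":{"type":"array","items":{"type":"object","properties":{"dp":{"type":"array","items":{"type":"number"}},"yaw":{"type":"number"}}}},"fingers":{"type":"number"},"grip_force":{"type":"number"}},"required":["targets"]}

```bash
mkdir -p pics; python3 - <<'E'
from rig import r
import cv2
s=r.sense();print(s, r.tip_reach)
for n in("scene","top"):
    cv2.imwrite(f"pics/{n}0.png",cv2.resize(r.grab_frame(n)[:,:,::-1],(800,600),interpolation=cv2.INTER_CUBIC))
    print(n,r.get_calibration(n))
E
```

```text
{'clock': 0.0, 'qpos': array([ 1.19563131e+00,  3.53670153e-01,  1.63412713e+00, -7.83354707e-07,
        1.15521579e+00, -2.39367553e-03]), 'qvel': array([ 3.19156286e-04, -1.58964260e-04,  5.96518858e-04, -6.62138746e-04,
       -1.50545663e-03, -6.34754314e-05]), 'joint_efforts': array([ 1.22452511e-03, -6.05249476e+01, -3.42068374e+01,  1.35905043e-04,
        9.05820751e-03, -2.19894315e-05]), 'eef_pos': array([227.44890236, 581.64241247, 238.55093672]), 'tcp_rot': array([-3.14017224e+00, -2.68379593e-06,  2.76882162e+00]), 'contact_force': array([0.01683197, 0.38608938, 0.29827667]), 'wrist_torque': array([-0.00746201,  0.04827113,  0.00652121]), 'grasp_force': 0.0, 'opening': 0.9973924026048483} 8.0
scene {'fx': 390.9596139818944, 'fy': 390.9596139818944, 'cx': 256.0905146639894, 'cy': 192.66046733566176, 'rvec': array([ 2.09328744,  1.35831585, -0.50004265]), 'tvec': array([-292.52628808, -247.43555269, 1191.19943633])}
top {'fx': 442.73952317994184, 'fy': 442.73952317994184, 'cx': 257.57787467402306, 'cy': 198.13989955898106, 'rvec': array([ 2.1539573 , -2.05985741,  0.22024331]), 'tvec': array([  66.59574183,  557.47387918, 1132.19492322])}
```

View pics/scene0.png

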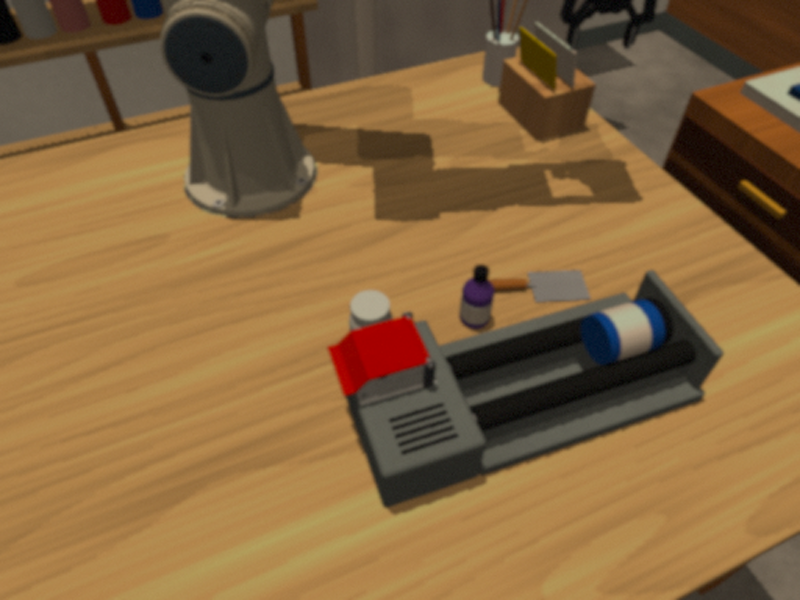

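View pics/top0.png

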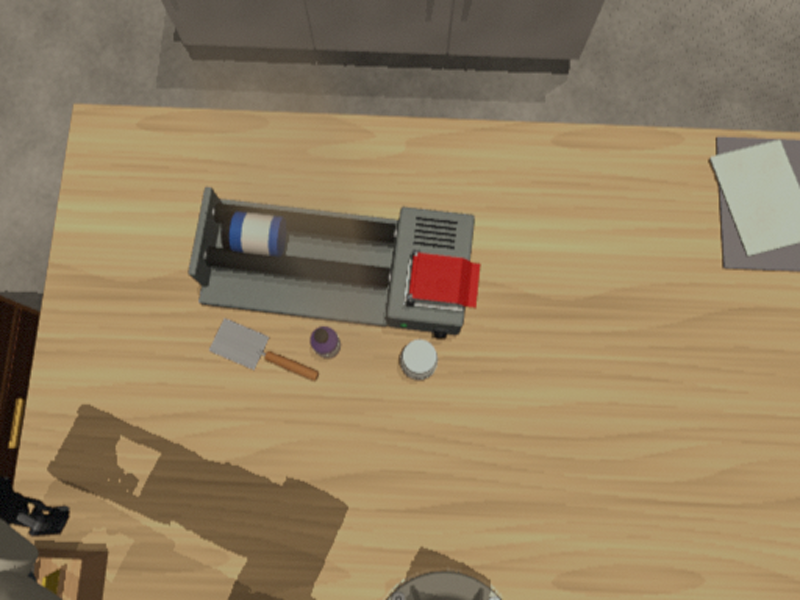

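The scene view shows the red guard at about (385,350), with its tab toward the left and the housing's rear corner at (385,490). In the top view the guard is at (440,280), the tab's edge at about (478,283), and the gesso jar at (419,358). I'll enlarge both for accurate points.

```bash
python3 - <<'E'
import cv2,numpy as np
from rig import r
a=r.grab_frame("top")[125:225,240:320,::-1]; b=r.grab_frame("scene")[195:325,205:315,::-1]
np.savez("px.npz",a=a,b=b)
A=cv2.resize(a,None,fx=5,fy=5,interpolation=cv2.INTER_CUBIC);B=cv2.resize(b,None,fx=3.6,fy=3.6,interpolation=cv2.INTER_CUBIC)
c=np.zeros((510,800,3),np.uint8);c[:500,:400]=A;c[:468,402:798]=B;cv2.imwrite("pics/crop.png",c)
E
```

```text
(no output)
```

View pics/crop.png

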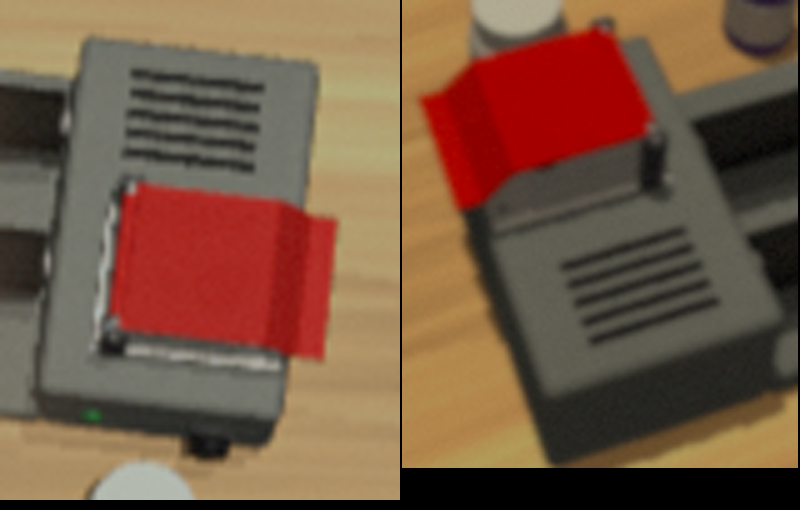

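The crop shows housing corners in the top view (left half) at (317,63), (84,40), (42,390), (275,415). The tab's free edge runs (336,217)–(322,358). In the scene half the tab edge runs (423,97)–(463,207), with the housing's rear corners at (548,392) and (778,315).

```bash
cat > h.py <<'E'
import numpy as np,cv2
from rig import r
from scipy.optimize import least_squares
def proj(n,P):
    c=r.get_calibration(n);K=np.array([[c['fx'],0,c['cx']],[0,c['fy'],c['cy']],[0,0,1]])
    return cv2.projectPoints(np.float64(P).reshape(-1,1,3),c['rvec'],c['tvec'],K,None)[0][:,0]
def sw2mill(p): p=np.atleast_2d(p).astype(float); return np.c_[-35-p[:,1],-23+p[:,0],95+p[:,2]]
def mill2w(p,q):
    p=np.atleast_2d(p);c,s=np.cos(q[3]),np.sin(q[3])
    return np.c_[q[0]+c*p[:,0]-s*p[:,1],q[1]+s*p[:,0]+c*p[:,1],q[2]+p[:,2]]
E
python3 - <<'E'
from h import *
H=[[100,-65,95],[100,65,95],[-100,65,95],[-100,-65,95]]
G=sw2mill([[-57,-38,33],[-57,38,33],[-26,-38,51],[-26,38,51],[50,-38,51],[50,38,51]])
M=np.r_[H,G]
T=np.array([[317,63],[84,40],[42,390],[275,415],[336,217],[322,358],[278,202],[265,345],[133,184],[112,326]])/5+[240,125]
S=(np.array([[548,392],[778,315],[645,40],[0,0],[463,207],[423,97],[510,163],[478,62],[652,122],[607,30]])-[402,0])/3.6+[205,195]
ok=np.array([1,1,1,0,1,1,1,1,1,1])[:,None]
f=lambda q:np.r_[(proj("top",mill2w(M,q))-T).ravel(),((proj("scene",mill2w(M,q))-S)*ok).ravel()]
s=least_squares(f,[600,0,0,0.1],x_scale=[10,10,10,.1],loss='soft_l1');q=s.x;print(q);e=f(q).reshape(-1,2);print(e.round(1).tolist())
# tab triangulated independently
g=lambda X:np.r_[proj("top",X)[0]-(T[4]+T[5])/2,proj("scene",X)[0]-(S[4]+S[5])/2]
print("tab tri",least_squares(g,[600,0,100]).x,"model",mill2w(sw2mill([-57,0,33]),q))
np.save("q.npy",q)
for n,p in dict(sw=[0,0,0],tab=[-57,0,30],hinge=[50,0,48],tip=[-12,0,40]).items(): print(n,mill2w(sw2mill(p),q).round(1))
g=lambda X:np.r_[proj("top",[X[0],X[1],85])[0]-np.array([419,355])/1.5625]
print("gesso",least_squares(g,[500,0]).x)
E
```

```text
[ 6.26217274e+02  4.78387249e+01 -1.29499268e+00 -7.89595579e-02]
[[0.1, -0.8], [-1.2, -1.8], [-2.4, 0.2], [0.7, 1.3], [-0.4, 0.2], [-0.6, 0.6], [-0.2, -0.3], [-0.8, 0.2], [-1.0, -0.2], [-0.4, 0.3], [-0.9, 1.6], [2.8, 0.5], [0.1, -3.1], [0.0, 0.0], [-2.2, 0.5], [-1.9, -0.5], [0.5, 2.5], [-2.5, -0.6], [0.1, 2.5], [-1.4, -1.8]]
tab tri [586.85872359 -27.31352994 126.21171446] model [[585.01612048 -29.15130636 126.70500732]]
sw [[589.5  27.7  93.7]]
tab [[585.  -29.2 123.7]]
hinge [[593.5  77.5 141.7]]
tip [[588.6  15.7 133.7]]
gesso [472.5720395   60.30029944]
```

Call:
carry_out(
  targets=[
    {"dp": [-30, -25, 0], "yaw": 4},
    {"dp": [-75, -63, 0], "yaw": 10},
    {"dp": [-121, -102, 0], "yaw": 16},
    {"dp": [-168, -142, 0], "yaw": 22},
    {"dp": [-215, -181, 0], "yaw": 28},
    {"dp": [-262, -221, 0], "yaw": 34},
    {"dp": [-309, -260, 0], "yaw": 40},
    {"dp": [-356, -300, 0], "yaw": 46},
    {"dp": [-403, -340, 0], "yaw": 52},
    {"dp": [-450, -379, 0], "yaw": 58},
    {"dp": [-497, -419, 0], "yaw": 64},
    {"dp": [-540, -455, 0], "yaw": 70},
  ],
  fingers=-1,
  grip_force=20,
)

```text
clock: 1.7
eef_pos: [565.6, -40.5, 239.3]
tcp_rot: [3.141, -0.0, 1.543]
contact_force: [1.2, 1.3, 1.1]
opening: 0.001
grasp_force: 0.0
```

```bash
python3 - <<'E'
from h import *
import cv2
c=r.get_calibration("wrist");s=r.sense();f=r.grab_frame("wrist")
print(s['clock'],s['eef_pos'],s['tcp_rot'],s['opening'],s['contact_force'],c)
cv2.imwrite("pics/w1.png",cv2.resize(f[:,:,::-1],(800,600),interpolation=cv2.INTER_CUBIC))
E
```

```text
1.7 [565.55548947 -40.51909385 239.27847199] [ 3.14137202e+00 -8.76795990e-06  1.54302569e+00] 0.0012285526873428716 [1.20128978 1.28726422 1.05580653] {'fx': 332.5114688103548, 'fy': 332.5114688103548, 'cx': 256.5848641778599, 'cy': 189.501961616651, 'rvec': array([-2.8168772 ,  0.03866025,  0.00572889]), 'tvec': array([-566.11524189,  -65.36729894,  373.05925267])}
```

View pics/w1.png

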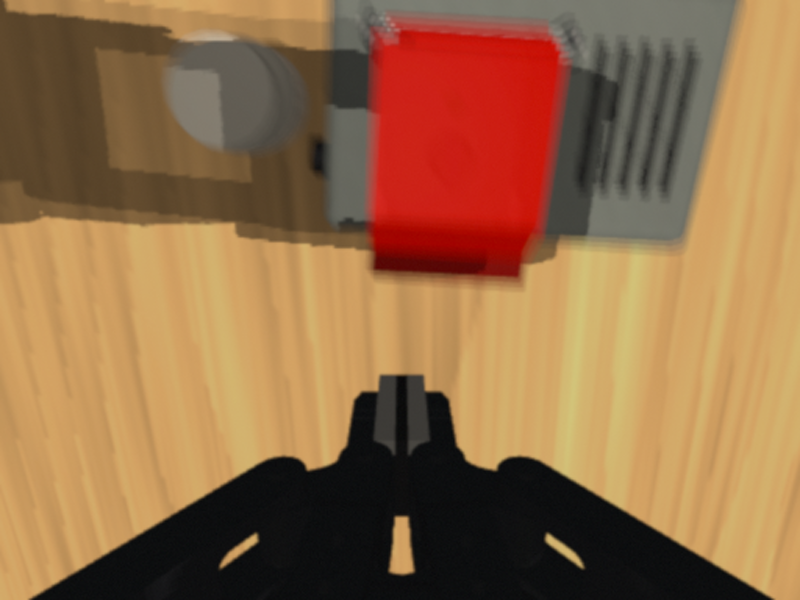

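The wrist view shows the closed fingertips at about (400,378). The tab's free edge runs from (373,268) to (521,277), with the guard shut behind it.

```bash
python3 - <<'E'
from h import *
s=r.sense();print(s['clock'],s['eef_pos'],s['tcp_rot'])
W=np.array([[373,268],[521,277]])/1.5625
T=np.array([[322,358],[336,217]])/5+[240,125];S=(np.array([[423,97],[463,207]])-[402,0])/3.6+[205,195]
for i in range(2):
    g=lambda X:np.r_[proj("top",X)[0]-T[i],proj("scene",X)[0]-S[i],proj("wrist",X)[0]-W[i]]
    z=least_squares(g,[600,0,100]);print(z.x,z.fun.round(1))
    g=lambda X:proj("wrist",[X[0],X[1],126])[0]-W[i]
    print(" wrist@126",least_squares(g,[600,0]).x)
E
```

```text
1.75 [568.58771514 -45.51231865 239.49055096] [3.13841522e+00 3.10965269e-03 1.53683452e+00]
[555.1849237  -28.82423287 135.70428336] [ 0.9 -3.2 -2.2  0.3 -0.8 -1.1]
 wrist@126 [555.10870997 -32.37326509]
[626.13934696 -34.9567493  136.9830714 ] [ 1.1 -2.1 -3.4 -0.6  0.  -1.6]
 wrist@126 [628.74005174 -39.57447716]
```

Call:
carry_out(
  targets=[
    {"dp": [-22, 21, 0], "yaw": 3},
    {"dp": [-22, 21, 30], "yaw": 3},
    {"dp": [-22, 21, 70], "yaw": 3},
    {"dp": [-22, 21, 105], "yaw": 3},
    {"dp": [-22, 21, 119], "yaw": 3},
    {"dp": [-22, 21, 119], "yaw": 3},
    {"dp": [-22, 21, 119], "yaw": 3},
  ],
)

```text
clock: 2.62
eef_pos: [586.3, -60.9, 121.6]
tcp_rot: [3.14, 0.0, 1.495]
contact_force: [-0.5, 0.7, 0.0]
opening: 0.001
grasp_force: 0.0
```

```bash
python3 - <<'E'
from h import *
c=r.get_calibration("wrist");s=r.sense();f=r.grab_frame("wrist")
print(s['clock'],s['eef_pos'],s['tcp_rot'],s['contact_force'],c)
cv2.imwrite("pics/w2.png",cv2.resize(f[:,:,::-1],(800,600),interpolation=cv2.INTER_CUBIC))
E
```

```text
2.625 [586.26655279 -60.90006227 121.63608884] [3.13960989e+00 6.00288509e-05 1.49477958e+00] [-0.51544514  0.72369335  0.01506663] {'fx': 332.5114688103548, 'fy': 332.5114688103548, 'cx': 256.5848641778599, 'cy': 189.501961616651, 'rvec': array([-2.81510124,  0.10692901,  0.01437486]), 'tvec': array([-589.03666396,  -19.43974396,  263.2724143 ])}
```

View pics/w2.png

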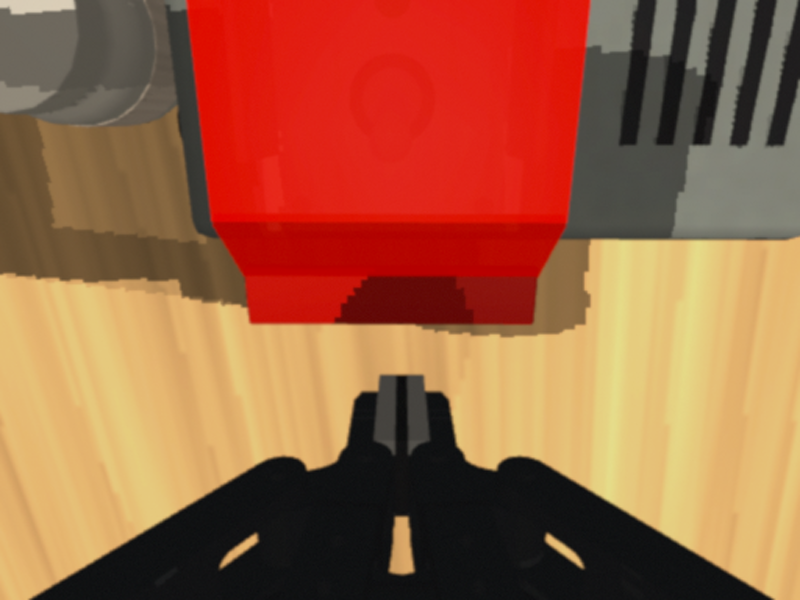

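The tab's free edge is at row 323, columns 250–534, level and nearly centred on the fingertips (column 401).

```bash
python3 - <<'E'
from h import *
for z in (125,128):
  g=lambda X:proj("wrist",[X[0],X[1],z])[0]-np.array([392,323])/1.5625
  print(z,least_squares(g,[600,0]).x)
  for u in (250,534):
    g=lambda X:proj("wrist",[X[0],X[1],z])[0]-np.array([u,323])/1.5625
    print(least_squares(g,[600,0]).x)
# finger tip pixel -> offset along y at tip z
for z in (113,):
  g=lambda X:proj("wrist",[X[0],X[1],z])[0]-np.array([401,376])/1.5625
  print("tip",least_squares(g,[600,0]).x)
E
```

```text
125 [585.72410165 -30.99859367]
[547.08965438 -28.0338984 ]
[624.41578039 -33.96768073]
128 [585.86118738 -29.82016691]
[548.10389134 -26.92278167]
[623.6744155  -32.72184422]
tip [586.52313359 -53.43512104]
```

Call:
carry_out(
  targets=[
    {"dp": [8, 0, 0], "yaw": 0},
    {"dp": [16, 0, 0], "yaw": 0},
    {"dp": [17, 0, 0], "yaw": 0},
    {"dp": [18, 0, 0], "yaw": 0},
    {"dp": [18, 0, 0], "yaw": 0},
  ],
)

```text
clock: 3.3
eef_pos: [586.6, -42.9, 120.2]
tcp_rot: [-3.141, 0.0, 1.495]
contact_force: [0.0, -0.3, -0.1]
opening: -0.003
grasp_force: 0.0
```

Call:
carry_out(
  targets=[
    {"dp": [1, 0, 0], "yaw": 0},
    {"dp": [1, 0, 0], "yaw": 0},
  ],
)

```text
clock: 3.55
eef_pos: [586.7, -41.9, 120.2]
tcp_rot: [-3.141, -0.0, 1.495]
contact_force: [0.3, -0.2, 0.3]
opening: -0.001
grasp_force: 0.0
```

Call:
carry_out(
  targets=[
    {"dp": [1, 0, 0], "yaw": 0},
    {"dp": [1, 0, 0], "yaw": 0},
  ],
)

```text
clock: 3.8
eef_pos: [586.8, -41.0, 120.3]
tcp_rot: [-3.142, 0.0, 1.495]
contact_force: [-0.5, -1.8, -0.3]
opening: -0.003
grasp_force: 0.5
```

Call:
carry_out(
  targets=[
    {"dp": [0.5, 0, 0], "yaw": 0},
    {"dp": [0.5, 0, 0], "yaw": 0},
  ],
)

```text
clock: 4.05
eef_pos: [586.8, -40.9, 120.2]
tcp_rot: [-3.142, 0.001, 1.495]
contact_force: [-0.1, -5.0, -0.6]
opening: 0.0
grasp_force: 2.6
```

Call:
carry_out(
  targets=[
    {"dp": [0.5, 0, 0], "yaw": 0},
    {"dp": [0.5, 0, 0], "yaw": 0},
  ],
)

```text
clock: 4.3
eef_pos: [586.8, -40.8, 120.3]
tcp_rot: [-3.142, 0.001, 1.495]
contact_force: [-0.9, -7.9, 0.7]
opening: -0.001
grasp_force: 3.9
```

Call:
carry_out(
  targets=[
    {"dp": [-0.2, 0, -2], "yaw": 0},
    {"dp": [-0.5, 0, -4], "yaw": 0},
    {"dp": [-0.7, 0, -6], "yaw": 0},
    {"dp": [-0.9, 0, -8], "yaw": 0},
    {"dp": [-0.9, 0, -8], "yaw": 0},
  ],
)

```text
clock: 4.92
eef_pos: [586.7, -41.8, 128.4]
tcp_rot: [3.142, 0.001, 1.495]
contact_force: [0.3, -7.7, -0.5]
opening: -0.001
grasp_force: 3.9
```

```bash
python3 - <<'E'
from h import *
f=r.grab_frame("wrist")
cv2.imwrite("pics/w3.png",cv2.resize(f[:,:,::-1],(800,600),interpolation=cv2.INTER_CUBIC))
E
```

```text
(no output)
```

View pics/w3.png

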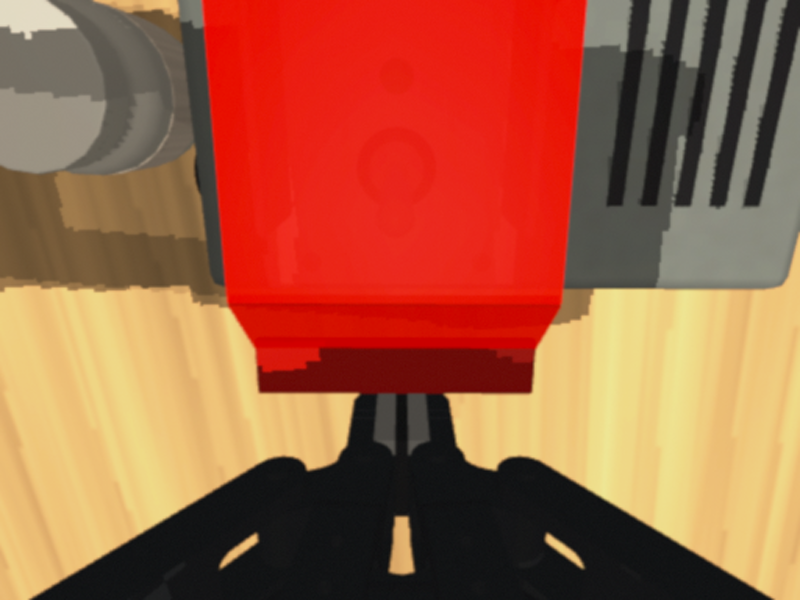

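The tab is still resting against the fingers (edge at row 391). The finger backed off 1 mm at the same force, so the tab is rising with it by friction. Continuing along the arc.

Call:
carry_out(
  targets=[
    {"dp": [-0.3, 0, -4], "yaw": 0},
    {"dp": [-0.4, 0, -8], "yaw": 0},
    {"dp": [-0.4, 0, -12], "yaw": 0},
    {"dp": [-0.2, 0, -16], "yaw": 0},
    {"dp": [0.1, 0, -20], "yaw": 0},
    {"dp": [0.6, 0, -24], "yaw": 0},
    {"dp": [1.2, 0, -28], "yaw": 0},
    {"dp": [1.2, 0, -28], "yaw": 0},
  ],
)

```text
clock: 5.98
eef_pos: [586.9, -40.4, 156.7]
tcp_rot: [3.141, 0.001, 1.495]
contact_force: [-0.0, -6.8, 1.1]
opening: -0.001
grasp_force: 3.6
```

Call:
carry_out(
  targets=[
    {"dp": [1, 0, -4], "yaw": 0},
    {"dp": [2, 0, -8], "yaw": 0},
    {"dp": [3.5, 0, -13], "yaw": 0},
    {"dp": [5.5, 0, -18], "yaw": 0},
    {"dp": [7.5, 0, -23], "yaw": 0},
    {"dp": [10, 0, -28], "yaw": 0},
  ],
)

```text
clock: 6.72
eef_pos: [587.7, -31.1, 185.0]
tcp_rot: [3.141, 0.002, 1.495]
contact_force: [-2.4, -9.9, 4.4]
opening: 0.004
grasp_force: 5.3
```

Call:
carry_out(
  targets=[
    {"dp": [4, 0, -8], "yaw": 0},
    {"dp": [8.5, 0, -15], "yaw": 0},
    {"dp": [15, 0, -24], "yaw": 0},
    {"dp": [22, 0, -32], "yaw": 0},
    {"dp": [30.5, 0, -38], "yaw": 0},
    {"dp": [39.5, 0, -44], "yaw": 0},
    {"dp": [39.5, 0, -44], "yaw": 0},
  ],
)

```text
clock: 7.6
eef_pos: [590.9, 10.7, 228.6]
tcp_rot: [3.141, -0.0, 1.496]
contact_force: [-0.4, -1.2, 0.5]
opening: -0.003
grasp_force: 0.1
```

Call:
carry_out(
  targets=[
    {"dp": [10, 0, -5], "yaw": 0},
    {"dp": [20, 0, -9], "yaw": 0},
    {"dp": [30, 0, -12], "yaw": 0},
    {"dp": [40, 0, -14], "yaw": 0},
    {"dp": [50, 0, -15], "yaw": 0},
    {"dp": [58, 0, -15], "yaw": 0},
    {"dp": [66, 0, -15], "yaw": 0},
    {"dp": [70, 0, -15], "yaw": 0},
    {"dp": [70, 0, -15], "yaw": 0},
  ],
)

```text
clock: 8.72
eef_pos: [595.9, 79.8, 243.2]
tcp_rot: [-3.141, 0.0, 1.495]
contact_force: [0.1, -1.0, -0.1]
opening: 0.004
grasp_force: 0.0
```

Call:
carry_out(
  targets=[
    {"dp": [4, 0, 0], "yaw": 0},
    {"dp": [8, 0, 0], "yaw": 0},
    {"dp": [8, 0, 0], "yaw": 0},
    {"dp": [8, 0, 0], "yaw": 0},
  ],
)

```text
clock: 9.22
eef_pos: [596.6, 87.5, 243.3]
tcp_rot: [-3.142, 0.0, 1.495]
contact_force: [-0.2, -1.1, 0.6]
opening: 0.005
grasp_force: 0.0
```

Call:
carry_out(
  targets=[
    {"dp": [-15, 0, 0], "yaw": 0},
    {"dp": [-40, -1, 0], "yaw": 0},
    {"dp": [-70, -2, 0], "yaw": 0},
    {"dp": [-95, -2, 0], "yaw": 0},
    {"dp": [-101, -2, 0], "yaw": 0},
    {"dp": [-101, -2, 0], "yaw": 0},
  ],
)

```text
clock: 9.98
eef_pos: [586.9, -13.6, 243.3]
tcp_rot: [3.142, -0.0, 1.494]
contact_force: [-0.6, 0.4, -1.3]
opening: -0.0
grasp_force: 0.0
```

```bash
python3 - <<'E'
from h import *
c=r.get_calibration("wrist");s=r.sense();f=r.grab_frame("wrist");g=r.grab_frame("scene")
print(s['clock'],s['eef_pos'])
A=cv2.resize(f,(512,384));B=cv2.resize(g[150:342,180:324],None,fx=2,fy=2,interpolation=cv2.INTER_CUBIC)
cv2.imwrite("pics/w4.png",np.hstack([A,B])[:,:,::-1])
for n,p in dict(tipoff=[-12,0,40],tipon=[12,0,40],base=[0,0,8]).items(): print(n,proj("wrist",mill2w(sw2mill(p),np.load("q.npy"))))
E
```

```text
9.975 [586.87349879 -13.57503199 243.33434931]
tipoff [[256.39933476 153.07355489]]
tipon [[256.50492162 120.61360531]]
base [[256.4595232  130.56701923]]
```

View pics/w4.png

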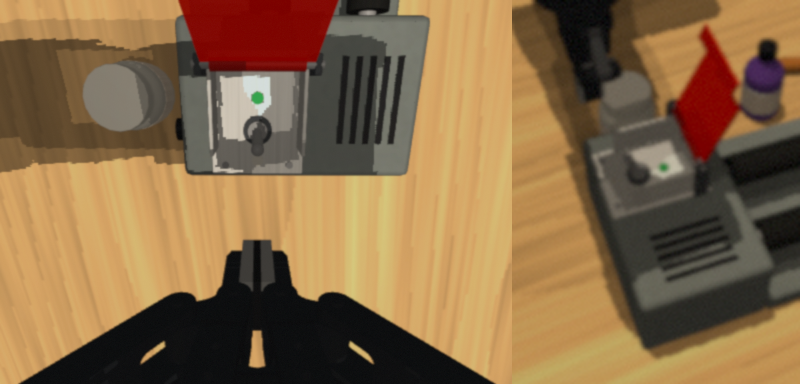

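The guard stands up, laid back. The toggle is off at (257,148), in line with the fingers and where the model puts it (256,153). Descending behind it.

Call:
carry_out(
  targets=[
    {"dp": [0, 0, 30], "yaw": 0},
    {"dp": [0, 0, 65], "yaw": 0},
    {"dp": [0, 0, 95], "yaw": 0},
    {"dp": [0, 0, 110], "yaw": 0},
    {"dp": [0, 0, 115], "yaw": 0},
    {"dp": [0, 0, 115], "yaw": 0},
  ],
)

```text
clock: 10.82
eef_pos: [587.4, -12.8, 128.8]
tcp_rot: [3.141, -0.0, 1.495]
contact_force: [-0.7, 0.4, 0.7]
opening: -0.001
grasp_force: 0.0
```

Call:
carry_out(
  targets=[
    {"dp": [5, 0, 0], "yaw": 0},
    {"dp": [10, 0, 0], "yaw": 0},
    {"dp": [15, 0, 0], "yaw": 0},
    {"dp": [20, 0, 0], "yaw": 0},
    {"dp": [24, 0, 0], "yaw": 0},
    {"dp": [28, 0, 0], "yaw": 0},
    {"dp": [28, 0, 0], "yaw": 0},
  ],
)

```text
clock: 11.7
eef_pos: [589.0, 15.2, 128.2]
tcp_rot: [-3.141, -0.0, 1.495]
contact_force: [-0.1, -0.3, -0.1]
opening: 0.001
grasp_force: 0.0
```

Call:
carry_out(
  targets=[
    {"dp": [1.5, 0, 0], "yaw": 0},
    {"dp": [1.5, 0, 0], "yaw": 0},
  ],
)

```text
clock: 11.95
eef_pos: [589.2, 16.4, 128.3]
tcp_rot: [-3.142, -0.0, 1.495]
contact_force: [-0.5, -0.3, -0.1]
opening: 0.002
grasp_force: 0.0
```

Call:
carry_out(
  targets=[
    {"dp": [-12, 0, 0], "yaw": 0},
    {"dp": [-25, 0, 0], "yaw": 0},
    {"dp": [-27, 0, -40], "yaw": 0},
    {"dp": [-27, 0, -80], "yaw": 0},
    {"dp": [-27, 0, -120], "yaw": 0},
    {"dp": [-27, 0, -150], "yaw": 0},
    {"dp": [-27, 0, -150], "yaw": 0},
  ],
)

```text
clock: 12.82
eef_pos: [588.4, -11.6, 281.0]
tcp_rot: [3.137, -0.0, 1.494]
contact_force: [0.9, 0.4, 0.4]
opening: -0.0
grasp_force: 0.0
```

```bash
python3 - <<'E'
from h import *
s=r.sense();f=r.grab_frame("wrist");g=r.grab_frame("scene")
print(s['clock'],s['eef_pos'])
A=cv2.resize(f,(512,384));B=cv2.resize(g[150:342,180:324],None,fx=2,fy=2,interpolation=cv2.INTER_CUBIC)
cv2.imwrite("pics/w5.png",np.hstack([A,B])[:,:,::-1])
for n,p in dict(tipoff=[-12,0,40],tipon=[12,0,40],base=[0,0,8]).items(): print(n,proj("wrist",mill2w(sw2mill(p),np.load("q.npy"))))
E
```

```text
12.825 [588.39479594 -11.55045298 280.98199456]
tipoff [[256.73699082 145.86241317]]
tipon [[256.81794109 117.13145926]]
base [[256.75829411 126.38600026]]
```

View pics/w5.png

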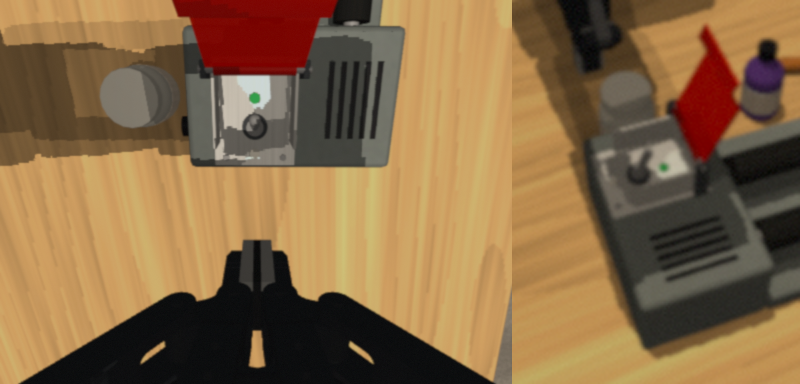

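The toggle now leans to the green dot: tip at about (255,118), against (257,117) predicted for on. Next I go over the guard and tip it shut from behind.

Call:
carry_out(
  targets=[
    {"dp": [5, 0, -15], "yaw": 0},
    {"dp": [30, 0, -20], "yaw": 0},
    {"dp": [60, 0, -20], "yaw": 0},
    {"dp": [95, 0, -20], "yaw": 0},
    {"dp": [130, 0, -20], "yaw": 0},
    {"dp": [150, 0, -20], "yaw": 0},
    {"dp": [157, 0, -20], "yaw": 0},
    {"dp": [157, 0, 10], "yaw": 0},
    {"dp": [157, 0, 45], "yaw": 0},
    {"dp": [157, 0, 65], "yaw": 0},
    {"dp": [157, 0, 67], "yaw": 0},
    {"dp": [157, 0, 67], "yaw": 0},
  ],
)

```text
clock: 14.42
eef_pos: [599.6, 145.6, 212.0]
tcp_rot: [3.141, -0.0, 1.494]
contact_force: [0.4, -0.5, 0.9]
opening: 0.003
grasp_force: 0.0
```

Call:
carry_out(
  targets=[
    {"dp": [-8, 0, 0], "yaw": 0},
    {"dp": [-15, 0, 0], "yaw": 0},
    {"dp": [-20, 0, 0], "yaw": 0},
    {"dp": [-25, 0, 0], "yaw": 0},
    {"dp": [-30, 0, 0], "yaw": 0},
  ],
)

```text
clock: 15.05
eef_pos: [596.8, 115.8, 211.4]
tcp_rot: [3.141, -0.0, 1.495]
contact_force: [1.4, 0.0, -0.6]
opening: -0.001
grasp_force: 0.2
```

Call:
carry_out(
  targets=[
    {"dp": [-5, 0, 0], "yaw": 0},
    {"dp": [-10, 0, 0], "yaw": 0},
    {"dp": [-15, 0, 0], "yaw": 0},
    {"dp": [-20, 0, 0], "yaw": 0},
    {"dp": [-25, 0, 0], "yaw": 0},
    {"dp": [-30, 0, 0], "yaw": 0},
    {"dp": [-35, 0, 0], "yaw": 0},
    {"dp": [-40, 0, 0], "yaw": 0},
    {"dp": [-44, 0, 0], "yaw": 0},
    {"dp": [-44, 0, 0], "yaw": 0},
    {"dp": [-44, 0, 0], "yaw": 0},
  ],
)

```text
clock: 16.42
eef_pos: [593.4, 72.3, 211.3]
tcp_rot: [-3.142, -0.0, 1.495]
contact_force: [-0.8, 0.1, -0.0]
opening: -0.002
grasp_force: 0.0
```

Call:
carry_out(
  targets=[
    {"dp": [0, 0, -20], "yaw": 0},
    {"dp": [0, 0, -50], "yaw": 0},
    {"dp": [-20, 0, -80], "yaw": 0},
    {"dp": [-50, 0, -95], "yaw": 0},
    {"dp": [-80, 0, -95], "yaw": 0},
    {"dp": [-80, 0, -95], "yaw": 0},
  ],
)

```text
clock: 17.18
eef_pos: [587.3, -8.9, 306.6]
tcp_rot: [3.141, 0.0, 1.493]
contact_force: [-0.7, 0.7, -1.3]
opening: 0.002
grasp_force: 0.0
```

```bash
python3 - <<'E'
from h import *
s=r.sense();f=r.grab_frame("wrist");g=r.grab_frame("scene")
print(s['clock'],s['eef_pos'],s['contact_force'])
B=cv2.resize(g[130:342,180:468],None,fx=1.8,fy=1.8,interpolation=cv2.INTER_CUBIC)[:384]
B=np.pad(B,((0,384-B.shape[0]),(0,0),(0,0)));A=cv2.resize(f,(280,384))
cv2.imwrite("pics/w6.png",np.hstack([A,B])[:,:800,::-1])
E
```

```text
17.175 [587.27056383  -8.91105305 306.56202512] [-0.73325094  0.74048851 -1.27894488]
```

View pics/w6.png

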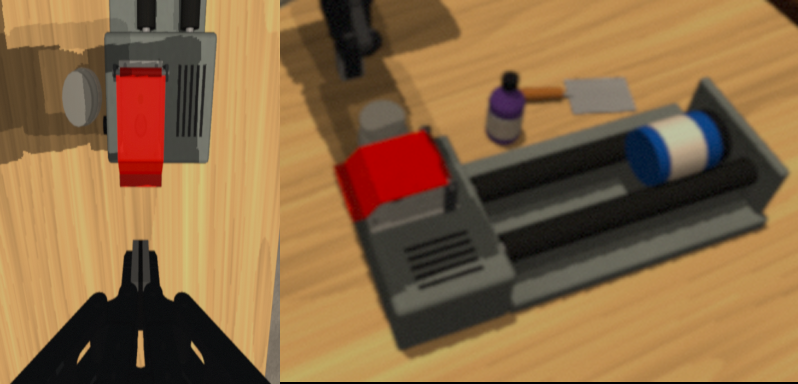

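The guard is shut, at (140,125) on the left and (395,170) on the right. The jars, bottle and knife are where they were, and the arm is clear.

```bash
python3 -c "
from rig import r
print(r.sign_off())"
```

```text
the job is handed in; nothing more can be done
None
```

The job is handed in: the guard was lifted back until it stayed, the toggle flipped to the green dot and the guard dropped shut, with the jars, bottle and knife unmoved in the last picture; no verdict came back.

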